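# Hold the tester's hood at its balance point while the gas strut is fitted

## Task

The hood of the bench safety tester has lost its gas strut and I am going to clip a new one on. Take the handlamp off the shut hood by its handle and set it down gently, upright, on the bench just to the right of the tester, then take the hood's handle and swing the hood up, smoothly, to its balance point, where its weight stands right over the hinge and it would fall neither shut nor over backwards. Finish there with the fingers still closed on the handle, holding the hood still; do not knock the strut, the screwdriver, the multimeter or the mug about.

Things in the scene. Friction and masses are not known exactly. Their poses are not given: they have to be found in the camera images.
- tester: Grey sheet-steel bench safety tester, a box 180 mm deep (x) and 280 mm wide (y), fixed to the bench, with a hinged hood of the same outline; the shut hood's flat top is 138 mm above the bench. Origin: centre of the underside, on the bench. x points to the back (hinge side), -x is the front with sockets, switch and hood handle; its right side is -y.
- hood (a joint): Hood hinge, rad: 0 shut, grows as the front swings up and back. Hood and handle: 0.63 kg, 72 mm deep; shut, their centre of gravity is 105 mm in front of the hinge line and 49 mm above it, so it balances at 1.135 rad (65 degrees), short of upright; below that it falls shut, above it falls back to a stop at 1.95. Hardly any friction.
- hood_hinge (a point): Middle of the hinge line, on the tester's back, 94 mm behind the tester's origin and 66 mm above the bench; the line runs along the tester's y. Does not move with the hood.
- handle: Aluminium bow handle on the hood's front face: straight round bar 12 mm thick, 110 mm long, parallel to the hinge, 39 mm of clear space behind it; legs 66 mm either side. Origin: middle of the bar; hood shut: 111 mm above the bench, 229 mm in front of and 45 mm above the hinge line. x points into the hood's face, y along the bar. The bar can turn between finger pads.
- lamp: Black handlamp, about 0.5 kg, standing on the hood: rubber foot 80 x 110 mm, body 46 mm thick (x), 104 mm wide (y), up to 98 mm; above it a bow handle along y, its straight rubber grip (17 mm thick, 56 mm long) centred 144 mm above the foot's underside, 37 mm clear of the body. Origin: centre of the foot's underside; white lens faces -x, z up.
- lamp_grip (a point): Centre of the rubber grip on the handlamp's bow handle, 144 mm above the lamp's origin.
- strut: Gas strut lying on the bench, black tube 18 mm thick with a thin steel rod, 235 mm long over all; to be left alone. Origin near its middle, on the bench.
- screwdriver: Screwdriver with red handle lying on the bench, 214 mm long, 28 mm thick; to be left alone. Origin at its middle, on the bench.
- multimeter: Orange multimeter lying on its back on the bench, 148 x 74 x 46 mm; to be left alone. Origin at the centre of its underside.
- mug: White mug, 78 mm across with its handle 110 mm, 97 mm high, standing on the bench; to be left alone. Origin at the centre of its underside.
There are look-alikes about, which are no part of the job. What is shaped like the lamp but purple is not meant.

How it is judged:
By the outcome, as a careful person would: the job done as asked, in the order asked, and still so for the second after the job is handed in, while the arm keeps its last pose, push and grip.
It also fails if it takes over 58 s, if anything falls off the work surface, if the arm or the gripper's body presses on something with over 40 N, if the wrist force passes 120 N, or if a joint passes its speed limit or range.

## Robot

A 6-joint arm with a two-finger parallel gripper is mounted at the origin on a cart in front of the work surface, level with it; the furniture and walls round the work are solid. World frame = base frame: x ahead of the robot, y to its left, z up, the work surface at z = 0. Lengths are in m, angles in rad, forces in N, time in s.
With the tool pointing down it reaches from about 0.4 to 0.825 m from the base axis. Payload 7 kg.
Tool frame: the origin (TCP) lies at the very end of the fingers, on their centre line; the grasp point (between the pads) lies 19 mm behind it (arm.grip_point_offset is the distance from the TCP to the grasp point, in m); z points along the fingers, y is the line along which they close (so a half turn about z gives the same grasp; the last joint's range is limited). The gripper opens to 88 mm and grips with 3 to 60 N. Pads are 19 mm wide; open, the fingers measure 130 mm over their backs; the gripper's body (78 mm by 193 mm) begins 47 mm behind the grasp point.
Start: joints at [-0.813, 0.359, 0.012, 0, -1.224, -0.288], TCP at [0.306, -0.602, 0.227] pointing down, gripper open.
Joint ranges: [-3.07, 3.07], [-1.43, 2.12], [-1.02, 1.25], [-3.03, 1.67], [-3.05, -0], [-3.03, 3.03]. Speed limits (rad/s): [2.39, 2.39, 3.01, 3.14, 3.14, 3.14].

## Interface

Orientations are given as [roll, pitch, yaw] about the fixed x, y, z axes, in that order (R = Rz(yaw) Ry(pitch) Rx(roll)).
In Python, from station import arm, cams gives the robot as it stands.
- The arm moves only by the shell command python3 -m handwheel 'ROWS' [FORCE]. ROWS is JSON, a list that holds one entry, the list of rows, each a list of 7 numbers: the shift along the tool's x, y, z normalised to -1 to 1, where 1 is 0.08 m, then the turn, a rotation vector about the tool's x, y, z normalised to -1 to 1, where 1 is 0.5 rad, then the closure in counts, from 0 (fully open) to 255 (shut). In form: [[[x, y, z, wx, wy, wz, hand], ...]]. A call has 1 to 5 rows; each row is the pose to reach, as a shift and turn from the pose commanded when the call began, along the tool's axes at that moment; what a row does not reach only later rows make up. A row lasts 1/8 s, in which the tool goes at most 62.5 mm and 10.7 degrees, less where a joint would pass 70% of its speed; a pose out of reach is approached as far as the arm can. A call with a number of a shift or a turn outside -1 to 1 is refused whole. A call with a gripper value outside its range is refused whole. The fingers move at their own pace and stop on an object; FORCE is the grip in N (left out, the last holds). Time passes only in rows, so rows that repeat a pose let the fingers close. It gives the time, the measured TCP pose, the force, the opening and the grip force at its end, in the units of the state.
- arm.get_state(): the state, without advancing time (a new reading comes with each control period).
- cams.grab_frame(name): name is "scene" or "top"; returns the picture (384x512x3 uint8, blue, green, red); there is no depth.
- cams.camera_info(name): a dict with "camera_matrix" (3x3 intrinsics, pixels), "dist_coeffs" ([k1, k2, p1, p2, k3] as OpenCV has them; the pictures are not rectified), "R" (3x3) and "t" (3): a world point X has camera coordinates R X + t. Camera axes: x right, y down, z forward; pixel columns grow to the right and rows downward; lengths in m; the calibration is good to about 2 mm. A picture is of the moment at which its call begins. camera_info takes no time and is no camera call.
- arm.job_done(): hands the job in; it is judged then, once.
The state is a dict: "t": time; "q": joint angles; "qd": joint speeds; "joint_efforts": joint torques, N m; "eef_pos": TCP position; "ee_rot": TCP orientation; "force": force on the tool from outside, world axes, zero at the start; "moment": the same for the moment, N m; "width": finger opening in m; "gripper_force": force on a finger pad.
Only numpy, scipy, OpenCV 4.12 (cv2) and the standard library are available. Lean on these libraries where they do the work, as an engineer would, in place of code of your own. Each camera call takes 0.05 s, during which the arm holds its last target. There are 200 camera calls.

## Working session

There is one attempt and no reset: what is moved stays moved. The work goes in short steps, Python scripts to look and compute and a shell command to move; the robot and the scene stay as the last step left them, time stands still between calls to the robot, and variables do not carry over. Pictures are saved under pics/ and viewed, at most 10 in all, crops included, and the job is handed in when it is done.

```bash
ls; mkdir -p pics
python3 - <<'E'
from station import arm,cams
import cv2,numpy as np
for n in("scene","top"):
    cv2.imwrite(f"pics/{n}0.png",cams.grab_frame(n)); i=cams.camera_info(n)
    R=np.array(i["R"]);print(n,np.round(i["camera_matrix"],1).tolist(),i["dist_coeffs"],(-R.T@np.array(i["t"])).round(3),R.round(3).tolist())
s=arm.get_state();print(s,arm.grip_point_offset)
E
```

```text
pics
scene [[416.8, 0.0, 254.2], [0.0, 416.8, 195.8], [0.0, 0.0, 1.0]] [-0.07236017  0.          0.          0.          0.        ] [-0.358  0.412  1.472] [[-0.371, -0.928, -0.006], [-0.712, 0.289, -0.64], [0.596, -0.233, -0.768]]
top [[431.0, 0.0, 254.2], [0.0, 431.0, 193.8], [0.0, 0.0, 1.0]] [-0.04087175  0.          0.          0.          0.        ] [ 3.320e-01 -1.000e-03  1.596e+00] [[0.109, -0.994, 0.005], [-0.974, -0.108, -0.198], [0.198, 0.016, -0.98]]
{'t': 0.1, 'q': array([-8.12915858e-01,  3.59297400e-01,  1.11413851e-02, -3.01978536e-04,
       -1.22413148e+00, -2.88120700e-01]), 'qd': array([-0.00049688,  0.00016043,  0.0018402 ,  0.00197433,  0.00034437,
        0.00269018]), 'joint_efforts': array([-1.57910941e-03, -5.84163451e+01,  2.93751562e+01,  7.01555997e+00,
        1.01693204e-02, -5.47569960e-05]), 'eef_pos': array([ 0.30532947, -0.60148622,  0.22572517]), 'ee_rot': array([ 3.14008227e+00, -1.51562107e-04, -2.67193558e+00]), 'force': array([ 0.133113  ,  0.10272656, -0.79411415]), 'moment': array([-0.00060297,  0.02889736,  0.00513456]), 'gripper_force': 0.0, 'width': 0.0875820245925724} 0.0188
```

View pics/scene0.png

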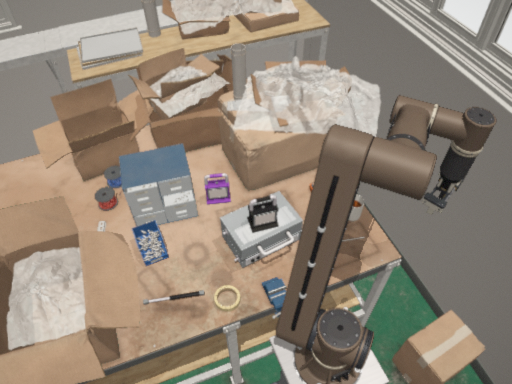

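View pics/top0.png

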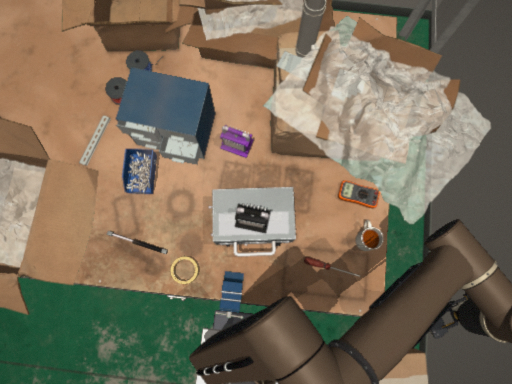

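The top view shows the tester around (254,215), its handle bar at about (254,252), the lamp at (252,217), the multimeter at (358,194), the mug at (369,236) and the screwdriver at (330,267). The purple look-alike is at (236,141). Next I'll zoom in.

```bash
python3 - <<'E'
import cv2,numpy as np
a=cv2.imread("pics/top0.png")[175:285,200:390];b=cv2.imread("pics/scene0.png")[180:280,200:320]
a=cv2.resize(a,None,fx=4,fy=4,interpolation=cv2.INTER_CUBIC);cv2.imwrite("pics/topc.png",a)
b=cv2.resize(b,None,fx=6,fy=6,interpolation=cv2.INTER_CUBIC);cv2.imwrite("pics/scenec.png",b)
E
cat > h.py <<'E'
from station import arm,cams
import cv2,numpy as np
from scipy.spatial.transform import Rotation as Ro
def ray(n,p):
    i=cams.camera_info(n);R=np.array(i["R"]);t=np.array(i["t"]).ravel()
    u=cv2.undistortPoints(np.array([[p]],float),np.array(i["camera_matrix"]),np.array(i["dist_coeffs"])).ravel()
    return -R.T@t, R.T@np.r_[u,1]
def plane(n,p,z):
    c,d=ray(n,p);return c+d*(z-c[2])/d[2]
def two(p,q):
    c1,d1=ray("scene",p);c2,d2=ray("top",q)
    s=np.linalg.lstsq(np.c_[d1,-d2],c2-c1,rcond=None)[0]
    a,b=c1+s[0]*d1,c2+s[1]*d2;return (a+b)/2,np.linalg.norm(a-b)
def proj(n,X):
    i=cams.camera_info(n)
    return cv2.projectPoints(np.array(X,float).reshape(-1,1,3),cv2.Rodrigues(np.array(i["R"]))[0],np.array(i["t"],float),np.array(i["camera_matrix"]),np.array(i["dist_coeffs"]))[0].reshape(-1,2)
E
```

```text
(no output)
```

View pics/topc.png

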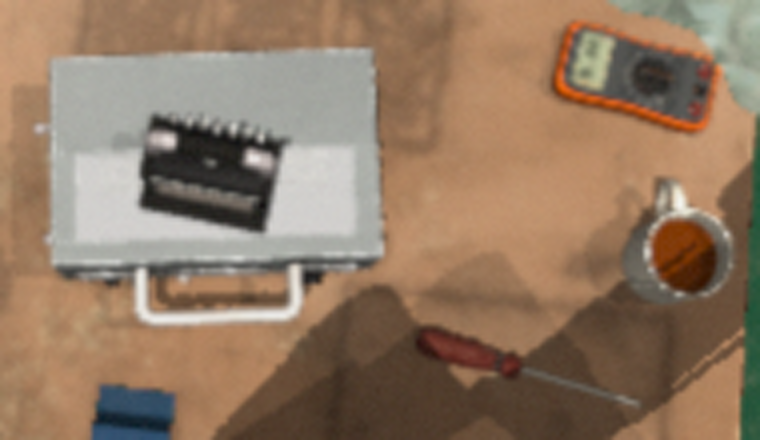

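View pics/scenec.png

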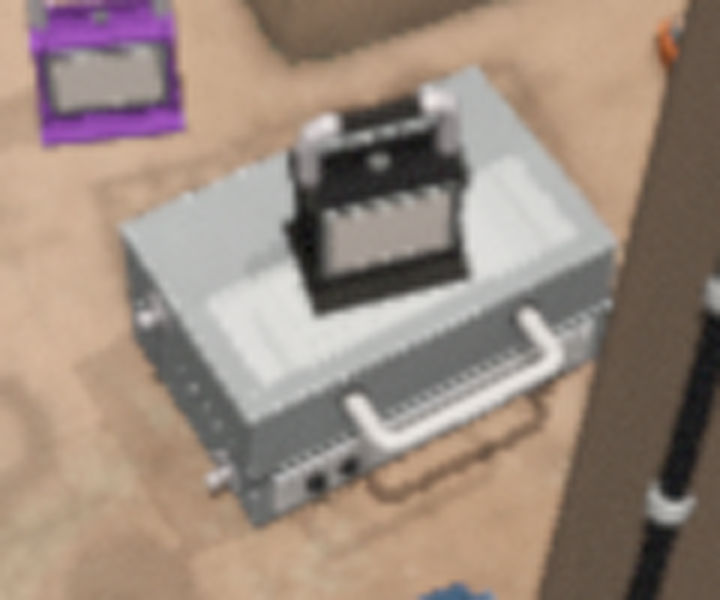

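The crops give these positions. Hood top corners in the top crop: (52,58), (373,48), (383,258), (55,264). Bar ends: (145,318) and (297,315). Lamp handle legs: (160,138) and (262,155). In the scene crop, the legs are at (320,140) and (440,105), and the bar ends at (385,440) and (553,362).

Run:
```python
from h import *
T=lambda x,y:((x+.5)/4-.5+200,(y+.5)/4-.5+175)
S=lambda x,y:((x+.5)/6-.5+200,(y+.5)/6-.5+180)
P=lambda a:np.round(a,4).tolist()
def pr(l,s,t):
    X,g=two(S(*s),T(*t));print(l,P(X),"gap",round(g,4))
pr("cornerBL",(122,230),(52,58));pr("cornerFL",(252,422),(55,264));pr("BR",(478,66),(373,48));pr("FR",(617,243),(383,258))
pr("barL",(385,440),(145,318));pr("barR",(553,362),(297,315))
pr("legL",(322,128),(160,136));pr("legR",(438,100),(264,154))
for y in(115,122,130,140):pr("grip%d"%y,(380,112),(212,y))
for l,p,z in(("mm corners",(558,90),.04),("mm",(710,125),.04),("mugL",(625,255),.07),("mugbaseC",(668,262),.0),("sdhandle",(418,338),.014),("sdtip",(637,404),.01)):print(l,P(plane("top",T(*p),z)))
c=[plane("top",T(*p),.138) for p in((52,58),(373,48),(383,258),(55,264))];print(P(c))
print("barplane",P([plane("top",T(*p),.111) for p in((145,318),(297,315))]))
print("footFrontEdge scene z.138",P([plane("scene",S(*p),.138) for p in((320,312),(468,276),(288,228))]))
print("foot top",P([plane("top",T(*p),.138) for p in((141,208),(264,230))]))
```

```text
cornerBL [0.6312, 0.172, 0.1244] gap 0.0048
cornerFL [0.4528, 0.1458, 0.1303] gap 0.0046
BR [0.6691, -0.1058, 0.1311] gap 0.0036
FR [0.4887, -0.1287, 0.1355] gap 0.008
barL [0.4179, 0.0671, 0.113] gap 0.0086
barR [0.4358, -0.061, 0.1049] gap 0.0112
legL [0.5469, 0.0614, 0.2785] gap 0.0009
legR [0.544, -0.018, 0.2722] gap 0.006
grip115 [0.5699, 0.0189, 0.2504] gap 0.0102
grip122 [0.564, 0.0196, 0.2568] gap 0.0069
grip130 [0.5575, 0.0204, 0.264] gap 0.0031
grip140 [0.5493, 0.0214, 0.273] gap 0.0016
mm corners [0.6684, -0.2874, 0.04]
mm [0.6511, -0.4294, 0.04]
mugL [0.5195, -0.3518, 0.07]
mugbaseC [0.5259, -0.4083, 0.0]
sdhandle [0.4304, -0.1814, 0.014]
sdtip [0.3927, -0.3854, 0.01]
[[0.6272, 0.1683, 0.138], [0.6665, -0.1069, 0.138], [0.4864, -0.1319, 0.138], [0.451, 0.1431, 0.138]]
barplane [[0.4159, 0.0634, 0.111], [0.4326, -0.0656, 0.111]]
footFrontEdge scene z.138 [[0.5114, 0.0787, 0.138], [0.5016, -0.0219, 0.138], [0.5826, 0.0733, 0.138]]
foot top [[0.5062, 0.0765, 0.138], [0.499, -0.0294, 0.138]]
```

Positions from the measurements:
- **Tester:** centre (0.558, 0.018), yaw 0.133
- **Hinge:** (0.651, 0.030, 0.066)
- **Hood handle bar:** (0.424, 0.000, 0.111)
- **Lamp:** (0.545, 0.022), yaw about -0.085, with the grip at about z 0.28

First move is up and across to above the lamp.

```bash
python3 -m handwheel '[[[-0.3,0.3,-0.3,0,0,-0.33,0],[-0.65,0.6,-0.6,0,0,-0.67,0],[-1,0.9,-0.9,0,0,-1,0]]]'
python3 -m handwheel '[[[-0.33,0.1,-0.3,0,0,-0.33,0],[-0.65,0.2,-0.6,0,0,-0.67,0],[-1,0.3,-0.9,0,0,-1,0]]]'
for_check=1; python3 -m handwheel '[[[-0.33,-0.1,0,0,0,0,0],[-0.67,-0.2,0,0,0,0,0],[-1,-0.3,0,0,0,0,0]]]'
python3 -m handwheel '[[[-0.33,-0.1,0,0,0,0,0],[-0.67,-0.2,0,0,0,0,0],[-1,-0.3,0,0,0,0,0]]]'
python3 -m handwheel '[[[-0.33,-0.1,0,0,0,0,0],[-0.67,-0.2,0,0,0,0,0],[-1,-0.3,0,0,0,0,0]]]'
python3 -c "
from h import *;s=arm.get_state();print(s['t'],s['eef_pos'],s['ee_rot'],s['q'],s['force'])"
```

```text
t: 0.48
eef_pos: [0.3443, -0.5003, 0.2987]
ee_rot: [3.141, 0.0, -2.167]
force: [1.1, -0.7, 0.8]
width: 0.0877
gripper_force: 0.0
t: 0.85
eef_pos: [0.3697, -0.4209, 0.371]
ee_rot: [3.141, 0.0, -1.666]
force: [0.5, -0.2, 0.6]
width: 0.0878
gripper_force: 0.0
t: 1.23
eef_pos: [0.4017, -0.3437, 0.3703]
ee_rot: [3.141, 0.0, -1.672]
force: [0.9, 0.5, -0.6]
width: 0.0878
gripper_force: 0.0
t: 1.6
eef_pos: [0.4337, -0.2665, 0.3702]
ee_rot: [3.141, 0.0, -1.672]
force: [0.2, 0.1, -1.4]
width: 0.0879
gripper_force: 0.0
t: 1.98
eef_pos: [0.4656, -0.1894, 0.3703]
ee_rot: [3.141, 0.0, -1.672]
force: [0.5, 0.3, 0.6]
width: 0.0879
gripper_force: 0.0
1.975 [ 0.46561378 -0.18938689  0.37028918] [ 3.14112174e+00  1.85202571e-04 -1.67175920e+00] [ 4.99777626e-03  6.91973097e-03 -1.05505467e-01 -2.35443686e-04
 -1.45881982e+00 -1.05934244e-01] [0.51662956 0.30896944 0.59480357]
```

```bash
python3 -m handwheel '[[[-0.3,-0.08,0,0,0,0,0],[-0.6,-0.16,0,0,0,0,0],[-0.91,-0.24,0,0,0,0,0]]]' >/dev/null
python3 -m handwheel '[[[-0.3,-0.08,0,0,0,0,0],[-0.6,-0.16,0,0,0,0,0],[-0.91,-0.24,0,0,0,0,0]]]' >/dev/null
python3 -m handwheel '[[[-0.3,-0.08,0,0,0,0,0],[-0.6,-0.16,0,0,0,0,0],[-0.91,-0.24,0,0,0,0,0],[-0.91,-0.24,0.5,0,0,0,0],[-0.91,-0.24,0.5,0,0,0,0]]]'
python3 - <<'E'
from h import *
s=arm.get_state();X=s['eef_pos'];print(X)
S=cams.grab_frame("scene");T=cams.grab_frame("top")
R=Ro.from_euler('xyz',s['ee_rot']).as_matrix()
for n in("scene","top"):print(n,proj(n,[X,X+.05*R[:,1],X-.05*R[:,1],[.5455,.022,.282]]).round(1).tolist())
a=cv2.resize(S[180:280,200:310],None,fx=5,fy=5,interpolation=2);b=cv2.resize(T[165:265,220:300],None,fx=5,fy=5,interpolation=2)
cv2.imwrite("pics/p1.png",np.hstack([a[:500],b[:500]])[:,:800])
E
```

```text
t: 3.35
eef_pos: [0.5432, 0.0211, 0.3276]
ee_rot: [3.136, -0.002, -1.671]
force: [-0.5, -0.1, 1.1]
width: 0.0877
gripper_force: 0.0
[0.54318803 0.02110237 0.32762734]
scene [[264.0, 189.9], [268.1, 200.1], [260.1, 180.1], [263.4, 197.5]]
top [[252.3, 208.5], [248.8, 224.8], [255.8, 192.5], [252.1, 210.2]]
```

View pics/p1.png

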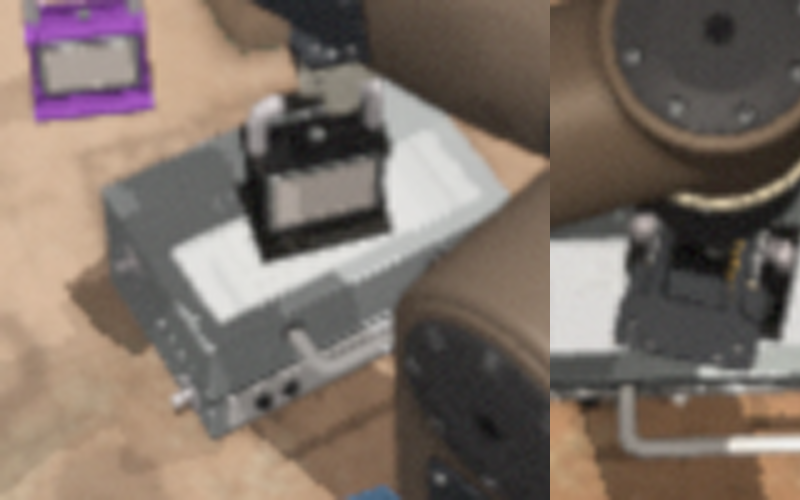

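The fingers straddle the grip: front pad at crop (340,90), handle legs at (265,115) and (375,95). In the top view the legs' midpoint is at (252,212), against a predicted (252,210). Now I'll descend and close slowly.

```bash
python3 -m handwheel '[[[0,-0.01,0.25,0,0,0,0],[0,-0.02,0.5,0,0,0,60],[0,-0.03,0.7,0,0,0,120],[0,-0.03,0.8,0,0,0,150],[0,-0.03,0.8,0,0,0,170]]]' 10
python3 -m handwheel '[[[0,0,0,0,0,0,180],[0,0,0,0,0,0,188],[0,0,0,0,0,0,194]]]' 10
python3 -m handwheel '[[[0,0,0,0,0,0,198],[0,0,0,0,0,0,202],[0,0,0,0,0,0,206]]]' 10
python3 -m handwheel '[[[0,0,0,0,0,0,210],[0,0,0,0,0,0,214],[0,0,0,0,0,0,220]]]' 10
```

```text
t: 4.08
eef_pos: [0.5473, 0.0207, 0.2667]
ee_rot: [3.141, -0.0, -1.672]
force: [0.3, -0.8, 0.3]
width: 0.0533
gripper_force: 0.0
t: 4.45
eef_pos: [0.5472, 0.0209, 0.2669]
ee_rot: [-3.141, 0.0, -1.672]
force: [-2.1, 1.7, 0.8]
width: 0.0238
gripper_force: 0.8
t: 4.82
eef_pos: [0.5472, 0.0209, 0.2666]
ee_rot: [3.142, -0.0, -1.672]
force: [-0.9, -0.1, 1.1]
width: 0.0175
gripper_force: 0.8
t: 5.2
eef_pos: [0.5473, 0.0209, 0.2666]
ee_rot: [-3.142, -0.0, -1.672]
force: [-1.4, 0.5, 1.5]
width: 0.0163
gripper_force: 10.0
```

```bash
python3 -m handwheel '[[[0,0,0,0,0,0,225],[0,0,0,0,0,0,225],[0,0,-0.1,0,0,0,225],[0,0,-0.3,0,0,0,225],[0,0,-0.5,0,0,0,225]]]' 35
python3 -m handwheel '[[[0,0,-0.15,0,0,0,225],[0,0,-0.2,0,0,0,225],[0.2,-0.05,-0.2,0,0,0,225],[0.45,-0.11,-0.2,0,0,0,225],[0.7,-0.17,-0.2,0,0,0,225]]]'
python3 -m handwheel '[[[0.25,-0.06,0,0,0,0,225],[0.5,-0.12,0,0,0,0,225],[0.75,-0.18,0,0,0,0,225],[1,-0.24,0,0,0,0,225]]]'
python3 -m handwheel '[[[0.25,-0.06,0,0,0,-0.1,225],[0.5,-0.12,0,0,0,-0.2,225],[0.75,-0.18,0,0,0,-0.3,225],[0.93,-0.22,0,0,0,-0.4,225],[1.0,-0.24,0,0,0,-0.46,225]]]'
python3 -m handwheel '[[[0,0,0,0,0,0,225]]]'
```

```text
t: 5.82
eef_pos: [0.5475, 0.0209, 0.3078]
ee_rot: [-3.141, 0.0, -1.672]
force: [0.2, -0.5, -4.4]
width: 0.0163
gripper_force: 35.0
t: 6.45
eef_pos: [0.5549, -0.0374, 0.3219]
ee_rot: [3.14, -0.0, -1.672]
force: [0.7, 1.4, -4.5]
width: 0.0158
gripper_force: 35.0
t: 6.95
eef_pos: [0.5659, -0.1192, 0.3218]
ee_rot: [3.14, -0.0, -1.672]
force: [0.7, -0.6, -5.6]
width: 0.016
gripper_force: 35.0
t: 7.58
eef_pos: [0.5767, -0.201, 0.3216]
ee_rot: [3.14, 0.0, -1.442]
force: [-0.5, 0.6, -5.2]
width: 0.0157
gripper_force: 35.0
t: 7.7
eef_pos: [0.5768, -0.2003, 0.3217]
ee_rot: [3.14, 0.0, -1.443]
force: [0.5, 0.2, -4.4]
width: 0.0159
gripper_force: 35.0
```

```bash
python3 -m handwheel '[[[0,0,0.2,0,0,0,225],[0,0,0.45,0,0,0,225],[0,0,0.7,0,0,0,225],[0,0,1,0,0,0,225]]]'
python3 -m handwheel '[[[0,0,0.25,0,0,0,225],[0,0,0.5,0,0,0,225],[0,0,0.75,0,0,0,225],[0,0,0.9,0,0,0,225],[0,0,1,0,0,0,225]]]'
python3 - <<'E'
from h import *
S=cams.grab_frame("scene");T=cams.grab_frame("top")
a=cv2.resize(S[170:290,220:370],None,fx=4,fy=4,interpolation=2);b=cv2.resize(T[150:270,270:320],None,fx=4,fy=4,interpolation=2)
cv2.imwrite("pics/p2.png",np.hstack([a,b]))
E
```

```text
t: 8.2
eef_pos: [0.5768, -0.1989, 0.2409]
ee_rot: [3.141, 0.0, -1.442]
force: [-0.4, -0.2, -5.0]
width: 0.0158
gripper_force: 35.0
t: 8.82
eef_pos: [0.5769, -0.1991, 0.1616]
ee_rot: [3.141, 0.0, -1.442]
force: [0.1, 0.1, -4.9]
width: 0.0158
gripper_force: 35.0
```

View pics/p2.png

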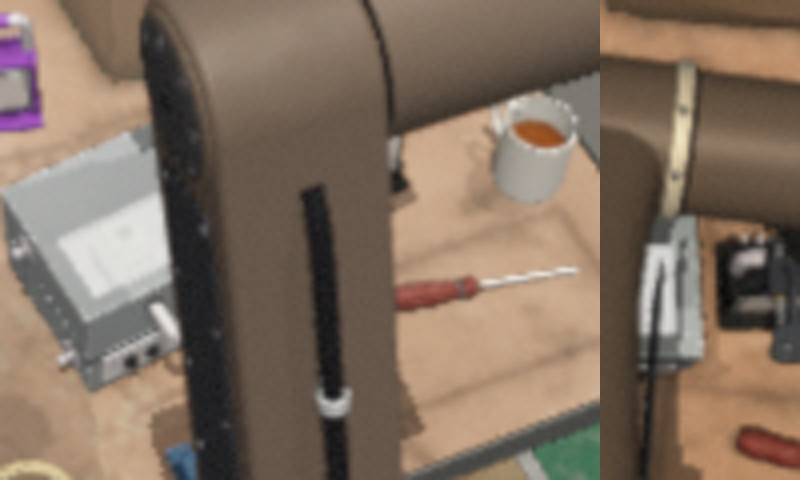

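The arm hides much of both views. In the top view there is a clear gap between the tester edge (x≈700) and the lamp (x≈718), and nothing is in the way. I'll lower gently.

```bash
python3 -m handwheel '[[[0,0,0.1,0,0,0,225],[0,0,0.2,0,0,0,225],[0,0,0.28,0,0,0,225],[0,0,0.34,0,0,0,225],[0,0,0.37,0,0,0,225]]]'
python3 -m handwheel '[[[0,0,0.01,0,0,0,225],[0,0,0.02,0,0,0,225],[0,0,0.03,0,0,0,225]]]'
```

```text
t: 9.55
eef_pos: [0.5771, -0.1993, 0.1326]
ee_rot: [3.141, 0.0, -1.442]
force: [0.1, 0.2, -4.0]
width: 0.0161
gripper_force: 35.0
t: 9.93
eef_pos: [0.5774, -0.1993, 0.1307]
ee_rot: [-3.141, -0.0, -1.442]
force: [0.4, -0.2, -5.0]
width: 0.0158
gripper_force: 35.0
```

```bash
python3 -m handwheel '[[[0,0,0.01,0,0,0,225],[0,0,0.02,0,0,0,225],[0,0,0.025,0,0,0,225],[0,0,0.025,0,0,0,225]]]'
python3 -m handwheel '[[[0,0,0.01,0,0,0,225],[0,0,0.015,0,0,0,225],[0,0,0.015,0,0,0,225]]]'
```

```text
t: 10.42
eef_pos: [0.5773, -0.1993, 0.1286]
ee_rot: [-3.142, -0.0, -1.442]
force: [-0.7, 0.3, -4.3]
width: 0.0156
gripper_force: 35.0
t: 10.8
eef_pos: [0.5776, -0.1995, 0.1285]
ee_rot: [-3.14, -0.001, -1.441]
force: [-2.4, 0.3, 4.5]
width: 0.0159
gripper_force: 35.0
```

It's on the bench. Next: ease off, open slowly, rise.

```bash
python3 -m handwheel '[[[0,0,-0.005,0,0,0,225],[0,0,-0.005,0,0,0,225]]]' 10
python3 -m handwheel '[[[0,0,0,0,0,0,205],[0,0,0,0,0,0,195],[0,0,0,0,0,0,170],[0,0,0,0,0,0,120],[0,0,0,0,0,0,60]]]'
python3 -m handwheel '[[[0,0,0,0,0,0,0],[0,0,-0.2,0,0,0,0],[0,0,-0.45,0,0,0,0],[0,0,-0.7,0,0,0,0],[0,0,-1,0,0,0,0]]]'
python3 -m handwheel '[[[0,0,-0.3,0,0,0,0],[0,0,-0.6,0,0,0,0],[0,0,-0.8,0,0,0,0]]]'
```

```text
t: 11.05
eef_pos: [0.5775, -0.1994, 0.1285]
ee_rot: [-3.141, -0.001, -1.442]
force: [-2.3, -0.2, 6.0]
width: 0.0164
gripper_force: 10.0
t: 11.68
eef_pos: [0.5776, -0.1992, 0.1278]
ee_rot: [-3.141, -0.0, -1.442]
force: [-0.6, 0.1, -0.0]
width: 0.0437
gripper_force: 0.0
t: 12.3
eef_pos: [0.5773, -0.1993, 0.2096]
ee_rot: [-3.141, -0.0, -1.442]
force: [0.9, 0.3, -0.3]
width: 0.0866
gripper_force: 0.0
t: 12.68
eef_pos: [0.5776, -0.1994, 0.2743]
ee_rot: [-3.139, -0.001, -1.442]
force: [-0.5, 0.1, 0.4]
width: 0.0875
gripper_force: 0.0
```

The lamp is released and standing. Now I'll move above the hood handle with the tool vertical and yaw already parallel to the tester, and narrow the fingers to about 30 mm so the rear one fits behind the bar.

```bash
python3 -m handwheel '[[[-0.3,0.18,0,0,0,0,60],[-0.6,0.36,0,0,0,0,120],[-0.9,0.53,0,0,0,0,168]]]' >/dev/null
python3 -m handwheel '[[[-0.3,0.18,0,0,0,0,168],[-0.6,0.36,0,0,0,0,168],[-0.9,0.53,0,0,0,0,168]]]' >/dev/null
python3 -m handwheel '[[[-0.3,0.18,0,0,0,0,168],[-0.6,0.36,0,0,0,0,168],[-0.9,0.53,0,0,0,0,168],[-0.91,0.53,0.5,0,0,0,168],[-0.91,0.53,1,0,0,0,168]]]'
python3 -m handwheel '[[[0,0,0.3,0,0,0,168],[0,0,0.4,0,0,0,168],[0,0,0.45,0,0,0,168]]]'
python3 - <<'E'
from h import *
s=arm.get_state();X=s['eef_pos'];print(X,s['q'])
S=cams.grab_frame("scene");T=cams.grab_frame("top")
for n in("scene","top"):print(n,proj(n,[X,[.424,0,.111],[.577,-.199,.144]]).round(1).tolist())
a=cv2.resize(S[180:280,200:300],None,fx=4,fy=4,interpolation=2);b=cv2.resize(T[175:275,215:315],None,fx=4,fy=4,interpolation=2)
cv2.imwrite("pics/p3.png",np.hstack([a,b]))
E
```

```text
t: 14.05
eef_pos: [0.4234, -0.0, 0.1919]
ee_rot: [-3.139, 0.001, -1.441]
force: [1.3, -0.5, -1.5]
width: 0.0301
gripper_force: 0.0
t: 14.42
eef_pos: [0.4236, -0.0005, 0.1563]
ee_rot: [-3.141, -0.0, -1.442]
force: [0.3, 0.1, 0.5]
width: 0.0296
gripper_force: 0.0
[ 0.42364492 -0.00052551  0.15625193] [ 4.68835235e-01 -3.57881034e-03 -6.15075662e-01  2.96434988e-04
 -9.58707885e-01 -3.39814423e-01]
scene [[280.9, 240.0], [280.3, 246.5], [309.5, 197.9]]
top [[254.8, 253.1], [254.6, 253.8], [317.5, 214.7]]
```

View pics/p3.png

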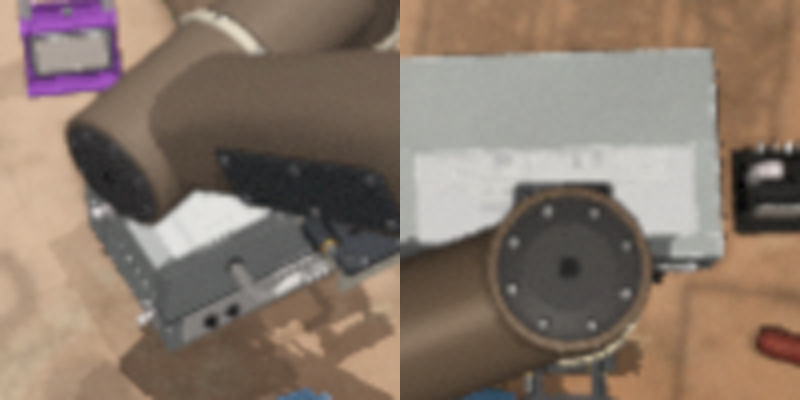

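The lamp stands upright just right of the tester (top crop ~(770,190)). The gripper is over the bar's middle, though the wrist hides the bar. I'll descend in guarded steps.

```bash
python3 -m handwheel '[[[0,0,0.1,0,0,0,168],[0,0,0.2,0,0,0,168],[0,0,0.3,0,0,0,168],[0,0,0.35,0,0,0,168]]]'
python3 -m handwheel '[[[0,0,0.1,0,0,0,168],[0,0,0.2,0,0,0,168],[0,0,0.3,0,0,0,168],[0,0,0.35,0,0,0,168]]]'
```

```text
t: 15.02
eef_pos: [0.4229, -0.0008, 0.1271]
ee_rot: [3.141, -0.0, -1.442]
force: [1.6, 0.6, 0.5]
width: 0.0299
gripper_force: 0.0
t: 15.52
eef_pos: [0.4229, -0.0007, 0.0991]
ee_rot: [3.141, -0.0, -1.442]
force: [0.3, 0.3, -0.2]
width: 0.0299
gripper_force: 0.0
```

```bash
python3 -m handwheel '[[[0,0,0.05,0,0,0,168],[0,0,0.09,0,0,0,168],[0,0,0.09,0,0,0,180],[0,0,0.09,0,0,0,190],[0,0,0.09,0,0,0,198]]]' 5
python3 -m handwheel '[[[0,0,0,0,0,0,204],[0,0,0,0,0,0,210],[0,0,0,0,0,0,216]]]' 5
python3 -m handwheel '[[[0,0,0,0,0,0,222],[0,0,0,0,0,0,230],[0,0,0,0,0,0,235],[0,0,0,0,0,0,235]]]' 5
```

```text
t: 16.15
eef_pos: [0.4233, -0.0006, 0.0927]
ee_rot: [-3.141, 0.0, -1.442]
force: [-0.1, -0.0, 0.6]
width: 0.0206
gripper_force: 0.0
t: 16.52
eef_pos: [0.4249, -0.0002, 0.0931]
ee_rot: [-3.138, 0.0, -1.441]
force: [7.6, -2.1, -4.2]
width: 0.0138
gripper_force: 3.5
t: 17.02
eef_pos: [0.4261, -0.0, 0.0934]
ee_rot: [-3.136, 0.0, -1.441]
force: [10.1, -3.6, -5.2]
width: 0.0118
gripper_force: 5.0
```

```bash
python3 -m handwheel '[[[0,-0.02,0,0,0,0,235],[0,-0.04,0,0,0,0,235],[0,-0.04,0,0,0,0,235]]]'
python3 -c "
from h import *;print(arm.get_state()['moment'])"
```

```text
t: 17.4
eef_pos: [0.426, -0.0002, 0.0926]
ee_rot: [3.141, 0.0, -1.442]
force: [-1.7, 2.3, 3.4]
width: 0.0112
gripper_force: 5.0
[ 0.55983828  0.76578123 -0.02087739]
```

Bar gripped with forces nulled at TCP (0.426, 0.000, 0.093), so the bar is at z 0.111 as expected. Now compute the arc from the lever (0.229, 0.045), turning to 1.135 rad.

Run:
```python
import numpy as np
N=50;u=np.arange(N+1)/N;th=1.135*(10*u**3-15*u**4+6*u**5)
a=np.arctan2(.045,.229);r=np.hypot(.045,.229)
Y=-(.229-r*np.cos(a+th))/.08;Z=-(r*np.sin(a+th)-.045)/.08
yr,zr=0,0
for k in range(0,N,5):
    rows=[(round(Y[i]-yr,2),round(Z[i]-zr,2)) for i in range(k+1,k+6)]
    print(k,round(th[k+5],3),rows); yr+=rows[-1][0];zr+=rows[-1][1]
```

```text
0 0.01 [(np.float64(-0.0), np.float64(-0.0)), (np.float64(-0.0), np.float64(-0.0)), (np.float64(-0.0), np.float64(-0.01)), (np.float64(-0.0), np.float64(-0.01)), (np.float64(-0.01), np.float64(-0.03))]
5 0.066 [(np.float64(0.0), np.float64(-0.02)), (np.float64(-0.0), np.float64(-0.04)), (np.float64(-0.01), np.float64(-0.07)), (np.float64(-0.02), np.float64(-0.11)), (np.float64(-0.03), np.float64(-0.16))]
10 0.185 [(np.float64(-0.02), np.float64(-0.05)), (np.float64(-0.04), np.float64(-0.11)), (np.float64(-0.06), np.float64(-0.18)), (np.float64(-0.08), np.float64(-0.25)), (np.float64(-0.11), np.float64(-0.33))]
15 0.36 [(np.float64(-0.04), np.float64(-0.08)), (np.float64(-0.08), np.float64(-0.17)), (np.float64(-0.12), np.float64(-0.26)), (np.float64(-0.17), np.float64(-0.36)), (np.float64(-0.23), np.float64(-0.45))]
20 0.568 [(np.float64(-0.07), np.float64(-0.1)), (np.float64(-0.13), np.float64(-0.2)), (np.float64(-0.21), np.float64(-0.29)), (np.float64(-0.29), np.float64(-0.39)), (np.float64(-0.37), np.float64(-0.48))]
25 0.775 [(np.float64(-0.09), np.float64(-0.09)), (np.float64(-0.
[... 283 characters left out ...]
64(-0.36), np.float64(-0.21)), (np.float64(-0.44), np.float64(-0.25))]
35 1.069 [(np.float64(-0.08), np.float64(-0.04)), (np.float64(-0.15), np.float64(-0.07)), (np.float64(-0.22), np.float64(-0.09)), (np.float64(-0.28), np.float64(-0.11)), (np.float64(-0.33), np.float64(-0.13))]
40 1.125 [(np.float64(-0.04), np.float64(-0.01)), (np.float64(-0.08), np.float64(-0.02)), (np.float64(-0.11), np.float64(-0.03)), (np.float64(-0.14), np.float64(-0.04)), (np.float64(-0.16), np.float64(-0.04))]
45 1.135 [(np.float64(-0.01), np.float64(-0.01)), (np.float64(-0.02), np.float64(-0.01)), (np.float64(-0.02), np.float64(-0.01)), (np.float64(-0.02), np.float64(-0.01)), (np.float64(-0.02), np.float64(-0.01))]
```

```bash
python3 -m handwheel '[[[0,0,0,0,0,0,240],[0,0,0,0,0,0,240],[0,0,-0.01,0,0,0,240],[0,0,-0.02,0,0,0,240],[0,-0.01,-0.03,0,0,0,240]]]' 20
python3 -m handwheel '[[[0,0,-0.02,0,0,0,240],[0,0,-0.04,0,0,0,240],[0,-0.01,-0.07,0,0,0,240],[0,-0.02,-0.11,0,0,0,240],[0,-0.03,-0.16,0,0,0,240]]]'
python3 -m handwheel '[[[0,-0.02,-0.05,0,0,0,240],[0,-0.04,-0.11,0,0,0,240],[0,-0.06,-0.18,0,0,0,240],[0,-0.08,-0.25,0,0,0,240],[0,-0.11,-0.33,0,0,0,240]]]'
```

```text
t: 18.02
eef_pos: [0.4264, -0.0002, 0.0946]
ee_rot: [3.14, 0.0, -1.442]
force: [-3.0, 3.2, -2.8]
width: 0.0113
gripper_force: 20.0
t: 18.65
eef_pos: [0.4295, 0.0002, 0.108]
ee_rot: [3.141, 0.0, -1.442]
force: [-1.3, 4.4, -4.2]
width: 0.0113
gripper_force: 20.0
t: 19.27
eef_pos: [0.4379, 0.0014, 0.1344]
ee_rot: [3.141, 0.0, -1.442]
force: [-2.7, 5.5, -3.4]
width: 0.011
gripper_force: 19.9
```

Tracking well with small forces. Continuing.

```bash
python3 -m handwheel '[[[0,-0.04,-0.08,0,0,0,240],[0,-0.08,-0.17,0,0,0,240],[0,-0.12,-0.26,0,0,0,240],[0,-0.17,-0.36,0,0,0,240],[0,-0.23,-0.45,0,0,0,240]]]'
python3 -m handwheel '[[[0,-0.07,-0.1,0,0,0,240],[0,-0.13,-0.2,0,0,0,240],[0,-0.21,-0.29,0,0,0,240],[0,-0.29,-0.39,0,0,0,240],[0,-0.37,-0.48,0,0,0,240]]]'
python3 -m handwheel '[[[0,-0.09,-0.09,0,0,0,240],[0,-0.18,-0.17,0,0,0,240],[0,-0.27,-0.25,0,0,0,240],[0,-0.37,-0.32,0,0,0,240],[0,-0.46,-0.39,0,0,0,240]]]'
python3 -m handwheel '[[[0,-0.09,-0.06,0,0,0,240],[0,-0.19,-0.12,0,0,0,240],[0,-0.28,-0.17,0,0,0,240],[0,-0.36,-0.21,0,0,0,240],[0,-0.44,-0.25,0,0,0,240]]]'
python3 -m handwheel '[[[0,-0.08,-0.04,0,0,0,240],[0,-0.15,-0.07,0,0,0,240],[0,-0.22,-0.09,0,0,0,240],[0,-0.28,-0.11,0,0,0,240],[0,-0.33,-0.13,0,0,0,240]]]'
python3 -m handwheel '[[[0,-0.04,-0.01,0,0,0,240],[0,-0.08,-0.02,0,0,0,240],[0,-0.11,-0.03,0,0,0,240],[0,-0.14,-0.04,0,0,0,240],[0,-0.16,-0.04,0,0,0,240]]]'
python3 -m handwheel '[[[0,-0.01,0,0,0,0,240],[0,-0.02,-0.01,0,0,0,240],[0,-0.02,-0.01,0,0,0,240],[0,-0.02,-0.01,0,0,0,240],[0,-0.02,-0.01,0,0,0,240]]]'
python3 - <<'E'
from h import *
s=arm.get_state();d=s['eef_pos']-[.426,-.0002,.0926]
print(d,s['force'],s['moment'])
a=np.arctan2(.045,.229);r=np.hypot(.045,.229);dx=d[:2]@[np.cos(.133),np.sin(.133)]
print("dx",dx,"theta from dx",np.arccos((.229-dx)/r)-a, "atan",np.arctan2(.045+d[2],.229-dx)-a)
S=cams.grab_frame("scene");T=cams.grab_frame("top")
a=cv2.resize(S[160:280,200:300],None,fx=4,fy=4,interpolation=2);b=cv2.resize(T[165:285,205:305],None,fx=4,fy=4,interpolation=2)
cv2.imwrite("pics/p4.png",np.hstack([a,b]))
E
```

```text
t: 19.9
eef_pos: [0.455, 0.0038, 0.1702]
ee_rot: [3.139, 0.001, -1.442]
force: [-8.9, 7.9, 2.0]
width: 0.0112
gripper_force: 19.9
t: 20.52
eef_pos: [0.483, 0.0077, 0.2089]
ee_rot: [3.136, 0.001, -1.442]
force: [-16.3, 9.4, 10.2]
width: 0.011
gripper_force: 19.9
t: 21.15
eef_pos: [0.521, 0.0121, 0.2418]
ee_rot: [3.14, 0.0, -1.441]
force: [-12.2, 5.6, 12.9]
width: 0.0113
gripper_force: 20.0
t: 21.78
eef_pos: [0.5574, 0.0172, 0.2617]
ee_rot: [-3.14, 0.001, -1.441]
force: [-5.6, 5.8, 7.9]
width: 0.0112
gripper_force: 20.1
t: 22.4
eef_pos: [0.5839, 0.0207, 0.2716]
ee_rot: [-3.14, 0.001, -1.441]
force: [-3.3, 5.6, 2.8]
width: 0.0112
gripper_force: 20.0
t: 23.02
eef_pos: [0.5967, 0.0224, 0.2749]
ee_rot: [-3.14, 0.001, -1.441]
force: [-3.1, 6.5, 7.0]
width: 0.0113
gripper_force: 20.0
t: 23.65
eef_pos: [0.5981, 0.0226, 0.2754]
ee_rot: [-3.14, 0.001, -1.441]
force: [-1.9, 5.6, 3.1]
width: 0.011
gripper_force: 20.0
[0.1721465  0.02279078 0.18275905] [-1.85912828  5.56055532  3.09416736] [2.15677963 1.076155   0.10153303]
dx 0.17364843722026926 theta from dx 1.1373062493311314 atan 1.1383571020604597
```

View pics/p4.png

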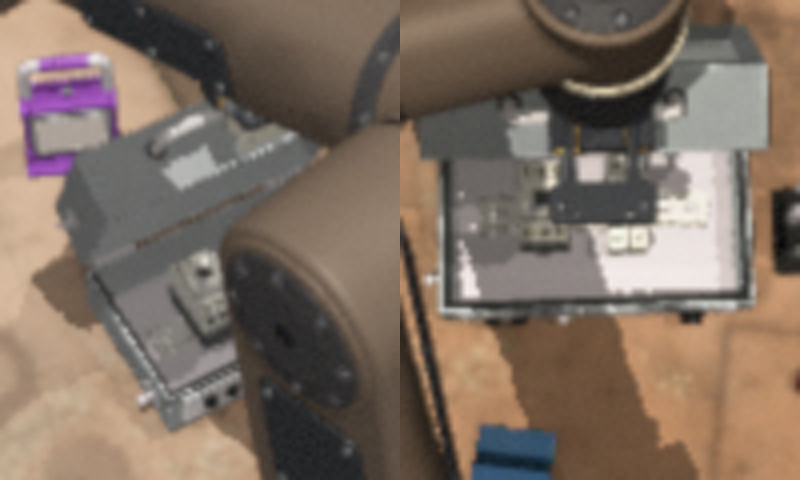

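The hood is up with the fingers closed on the bar. Displacement from shut gives 1.137 rad against the target 1.135, and the lamp is still standing on the right. Let it settle and hand in.

```bash
python3 -m handwheel '[[[0,0,0,0,0,0,240],[0,0,0,0,0,0,240],[0,0,0,0,0,0,240],[0,0,0,0,0,0,240],[0,0,0,0,0,0,240]]]' && python3 -c "
from station import arm
print(arm.job_done())"
```

```text
t: 24.38
eef_pos: [0.5981, 0.0226, 0.2753]
ee_rot: [-3.14, 0.001, -1.441]
force: [-1.9, 5.5, 3.0]
width: 0.0113
gripper_force: 20.0
the job is handed in; nothing more can be done
None
```

The job is handed in at 24 s: the lamp is standing on the bench just right of the tester, and the hood is held still by its handle at about 1.137 rad (balance point 1.135), worked out from the arm's travel; no verdict came back.

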